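# Hold the stencil over the wet base

## Task

Swing the case's hasp up off the stencil's catch and back past upright until it leans outward, then lift the stencil plate out by its black grip bar, higher than the brush tips, and carry it over to the cutting mat. Bring it down and finish while still holding it, level and motionless, about 10 mm above the wet rectangular base, centred over it with its long side along the base's long side; do not put it down or let go. Neither the stencil nor the gripper may ever touch the wet base, and the base, the brushes, pots, dish, round base and sculpting tool must stay where they are.

Things in the scene. Friction and masses are not known exactly. Their poses are not given: they have to be found in the camera images.
- case: Stencil case, grey plastic box fixed to the surface, 126 (x) x 96 (y) mm, rim top 51 mm above the surface, in a shallow recess of which the stencil lies. Origin: centre of its underside on the surface; x along the long side, z up; the hasp is hinged on its -y long side. It may stand left or right.
- hasp (a joint): Hinge of the steel hasp on the case: 0 = lying level over the stencil (strap underside 4 mm above the plate's top, its slot over the plate's catch stud), grows as the free end swings up and back; pi/2 = upright, end stop 2.5 = leaning back outside the case. Stays where left (friction 0.03 N m, about 0.8 N at the tab). Starts at 0 to 0.25.
- hasp_pivot (a point): Hasp hinge axis, mid-width: (0, -51, 56) mm in the case frame, axis along case x. At joint 0 the strap runs 42 mm in case +y, 22 mm wide, 4 mm thick; on its last 8 mm stands a finger tab 22 mm wide (along case x), 5 mm thick, 20 mm above the strap's middle plane. Pinched lightly from above across the 22 mm it turns in the fingers, gripper pointing down.
- hasp_tab (a point): Middle of the hasp's finger tab: 38 mm along the strap from the hinge and 14 mm above the strap's middle plane (at joint 0: (0, -13, 70) mm in the case frame, 20 mm above the plate). Moves with the hasp.
- stencil: Aluminium stencil plate 110 (x) x 80 (y) x 4 mm with four slots, loose, about 110 g. Origin: centre of its underside, x along its long side. In the case it lies 46 mm above the surface, axes as the case's, 3 mm play. Upright black grip bar 50 (x) x 10 (y) mm at y = +25 mm, top 39 mm above the underside. Catch stud, 5 mm diameter, 14 mm tall, at (0, -25) mm, pokes through the closed hasp's slot.
- stencil_grip (a point): Centre of the grip bar's upper part, where to pinch it across its 10 mm thickness: (0, 25, 25.5) mm in the stencil frame.
- tile: Rectangular base with cobble pattern, freshly painted and wet: plaster slab 100 (x) x 70 (y) x 12 mm, loose, lying flat on the mat (its top about 15 mm above the surface). Origin: centre of its underside; x along its long side. It and the round base may have either place on the mat.
- mat: Green cutting mat offcut 200 (x) x 240 (y) x 3 mm, fixed to the surface, on the other side of the brush stand from the case. Origin: centre of its underside.
- brushes: Bystander: clear acrylic brush stand 50 x 80 x 70 mm, loose, in the middle between case and mat, with three upright brushes; the highest tip is 165 mm above the surface. Origin under its centre.
- pot_a: Bystander: squat glass paint pot with white lid, 37 mm diameter, 40 mm high; origin under its centre. Stands loose in the middle of the surface.
- pot_b: Bystander: squat glass paint pot with white lid, 37 mm diameter, 40 mm high; origin under its centre. Stands loose in the middle of the surface.
- pot_c: Bystander: squat glass paint pot with white lid, 37 mm diameter, 40 mm high; origin under its centre. Stands loose in the middle of the surface.
- dish: Bystander: round white ceramic mixing dish with six wells, 110 mm diameter, 14 mm high, loose. Origin under its centre.
- disc: Bystander: round plaster base, 70 mm diameter, 12 mm high, loose on the mat beside the rectangular one. Origin under its centre.
- sculptor: Bystander: stainless sculpting tool 180 mm long, 8 mm thick, lying loose beyond the far (+x) edge of the mat. Origin under its middle, x along it.
Mind the look-alikes: they are no part of the job. What is meant by the stencil is not green, purple or yellow, and is the smaller of those in its own colour.

How it is judged:
By the outcome, as a careful person would: the job done as asked, in the order asked, and still so for the second after the job is handed in, while the arm keeps its last pose, push and grip.
It also fails if it takes over 67 s, if anything falls off the work surface, if the arm or the gripper's body presses on something with over 40 N, if the wrist force passes 120 N, or if a joint passes its speed limit or range.

## Robot

A 6-joint arm with a two-finger parallel gripper is mounted at the origin on the work surface. World frame = base frame: x ahead of the robot, y to its left, z up, the work surface at z = 0. Lengths are in m, angles in degrees, forces in N, time in s.
With the tool pointing down it reaches from about 0.25 to 0.725 m from the base axis. Payload 9.7 kg.
Tool frame: the origin (TCP) lies at the very end of the fingers, on their centre line; the grasp point (between the pads) lies 19 mm behind it; z points along the fingers, y is the line along which they close (so a half turn about z gives the same grasp; the last joint's range is limited). The gripper opens to 85 mm and grips with 20 to 120 N. Pads are 22 mm wide; open, the fingers measure 114 mm over their backs; the gripper's body (76 mm by 85 mm) begins 54 mm behind the grasp point. The pads swing forward as they close: fully open they stand 13 mm farther back than shut.
Start: joints at [-68.01, 4.979, 10.078, 95.1, 0, 90], TCP at [0.206, -0.51, 0.196] pointing down, gripper open.
Joint ranges: [-179.16, 179.16], [-48.56, 103.87], [-65.8, 70.77], [-126.05, 130.52], [-82.76, 87.17], [-180, 180]. Speed limits (degrees/s): [127.2, 127.2, 147.25, 180, 180, 180].

## Interface

Orientations are given as [roll, pitch, yaw] about the fixed x, y, z axes, in that order (R = Rz(yaw) Ry(pitch) Rx(roll)).
In Python, from workcell import bot gives the robot as it stands.
- The arm moves only by the tool step_arm, never from a script. Its argument "targets" is a list of rows, each a list of 3 entries, a list of its own where there are three numbers: the opening, from 0 (shut) to 1 (fully open), then the shift along the world's x, y, z in mm, then the turn, a rotation vector about the world's x, y, z in rad. In form: [[grip, [tx, ty, tz], [wx, wy, wz]], ...]. A call has 1 to 8 rows; each row is the pose to reach, as a shift and turn from the pose commanded when the call began; what a row does not reach only later rows make up. A row lasts 1/10 s, in which the tool goes at most 50 mm and 8.59 degrees, less where a joint would pass 70% of its speed; a pose out of reach is approached as far as the arm can. A call with a gripper value outside its range is refused whole. The fingers move at their own pace and stop on an object; "force" is the grip in N (left out, the last holds). Time passes only in rows, so rows that repeat a pose let the fingers close. It gives the time, the measured TCP pose, the force, the opening and the grip force at its end, in the units of the state.
- bot.get_obs(): the state, without advancing time (a new reading comes with each control period).
- bot.camera(name): name is "scene" or "top"; returns (picture, depth): 420x560x3 uint8, red, green, blue; 420x560 float32, m along the optical axis (not along the pixel's ray), 0 where there is no reading.
- bot.camera_params(name): a dict with "K" (3x3 intrinsics, pixels), "R" (3x3) and "t" (3): a world point X has camera coordinates R X + t. Camera axes: x right, y down, z forward; pixel columns grow to the right and rows downward; lengths in m; the calibration is good to about 2 mm. A picture is of the moment at which its call begins. camera_params takes no time and is no camera call.
- bot.job_done(): hands the job in; it is judged then, once.
The state is a dict: "time": time; "q": joint angles; "qd": joint speeds; "joint_efforts": joint torques, N m; "ee_pos": TCP position; "tcp_rot": TCP orientation; "wrist_force": force on the tool from outside, world axes, zero at the start; "torque": the same for the moment, N m; "opening": finger opening in m; "grasp_force": force on a finger pad.
Only numpy, scipy, OpenCV 4.12 (cv2) and the standard library are available. Lean on these libraries where they do the work, as an engineer would, in place of code of your own. Each camera call takes 0.05 s, during which the arm holds its last target. There are 200 camera calls.

## Working session

There is one attempt and no reset: what is moved stays moved. The work goes in short steps, Python scripts to look and compute and a tool call to move; the robot and the scene stay as the last step left them, time stands still between calls to the robot, and variables do not carry over. Pictures are saved under pics/ and viewed, at most 10 in all, crops included, and the job is handed in when it is done.

Besides the shell and the picture viewer there is one more tool, called after "Emit:" as name([rows], argument=value, ...), one row to a line, values as JSON. step_arm: Moves the arm, as the interface text tells. Its arguments: {"type":"object","properties":{"targets":{"type":"array","items":{"type":"array"}},"force":{"type":"number"}},"required":["targets"]}

```bash
mkdir -p pics
cat > h.py <<'E'
import numpy as np, cv2
from workcell import bot
def snap(n,tag):
    im,d=bot.camera(n); cv2.imwrite(f'pics/{tag}.png',cv2.cvtColor(im,cv2.COLOR_RGB2BGR)); np.savez(f'pics/{tag}.npz',im=im,d=d,**bot.camera_params(n)); return im,d
def load(tag): return np.load(f'pics/{tag}.npz')
def cloud(tag):
    z=load(tag); d=z['d']; v,u=np.mgrid[:d.shape[0],:d.shape[1]]
    K=z['K']; p=np.stack([(u-K[0,2])/K[0,0]*d,(v-K[1,2])/K[1,1]*d,d],-1)
    return (p-z['t'])@z['R'], z['im'], d
def ray(tag,uv,zp):
    z=load(tag); uv=np.atleast_2d(np.float64(uv)); r=np.c_[uv,np.ones(len(uv))]@np.linalg.inv(z['K']).T@z['R']
    c=-z['R'].T@z['t']; return c+r*((zp-c[2])/r[:,2])[:,None]
def proj(tag,X):
    z=load(tag); c=np.atleast_2d(X)@z['R'].T+z['t']; c=c@z['K'].T; return c[:,:2]/c[:,2:]
E
python3 - <<'E'
from h import *
for n in('scene','top'):
    snap(n,n+'0'); p=bot.camera_params(n); print(n,-p['R'].T@p['t'],p['K'][0,0])
print(bot.get_obs())
E
```

```text
scene [ 0.80609645 -0.31670599  0.97574783] 407.97231040730543
top [0.18740097 0.07862693 1.4078251 ] 465.7501140308596
{'time': 0.1, 'q': array([-6.80083925e+01,  5.00744415e+00,  1.00378515e+01,  9.50984333e+01,
        7.78167324e-04,  9.00000107e+01]), 'qd': array([ 0.05428786, -0.03641088,  0.05825943, -0.02659001, -0.00449224,
       -0.02348508]), 'joint_efforts': array([-2.43284740e-03, -5.21563447e+01,  4.65652013e+01,  1.60607463e-02,
       -9.95236678e-05,  3.74374213e-05]), 'ee_pos': array([ 0.20587064, -0.50975107,  0.19554859]), 'tcp_rot': array([-1.79931974e+02, -7.78154106e-04,  2.19915959e+01]), 'wrist_force': array([ 0.55271227,  0.40590785, -0.39492172]), 'torque': array([-0.0241577 , -0.03070744,  0.00568098]), 'grasp_force': 0.0, 'opening': 0.0851957792380024}
```

View pics/scene0.png

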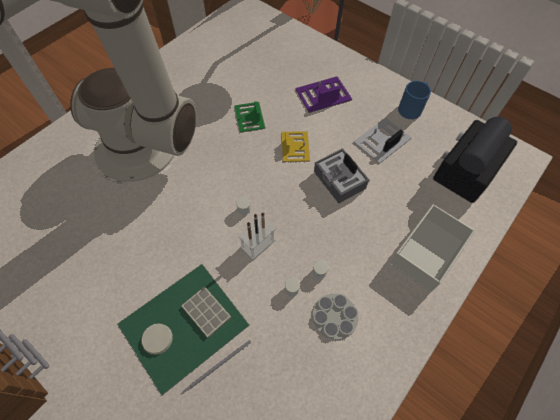

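View pics/top0.png

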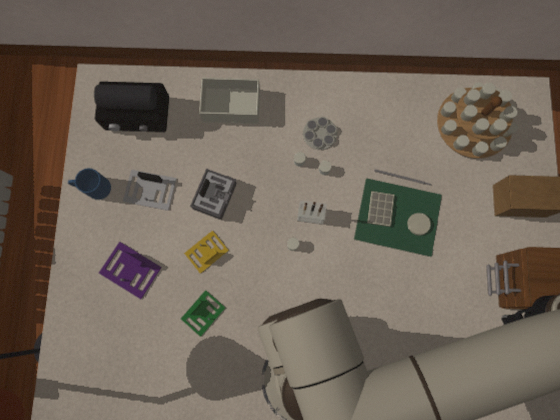

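The scene view has the case at (342,175), the tile at (206,312), the brushes at (257,240) and the mat at lower left. The top view has the case at (214,193), the tile at (381,208) and the brushes at (313,211). Next I'll zoom in on the case and measure.

Run:
```python
from h import *
def crop(tag,u,v,w,h,s): return cv2.resize(cv2.imread(f'pics/{tag}.png')[v:v+h,u:u+w],None,fx=s,fy=s,interpolation=cv2.INTER_CUBIC)
a=crop('top0',184,163,60,60,6.6); b=crop('scene0',310,143,65,60,6.6)
h=min(a.shape[0],b.shape[0]); c1=np.hstack([a[:h],b[:h]])[:, :800]
cv2.imwrite('pics/c1.png',c1)
for tag,box in (('top0',(184,163,60,60)),('scene0',(310,143,65,60))):
    P,im,d=cloud(tag); u,v,w,h=box; p=P[v:v+h,u:u+w].reshape(-1,3)
    for lo,hi in((.044,.0475),(.048,.0535),(.0535,.065),(.065,.075),(.076,.092)):
        m=(p[:,2]>lo)&(p[:,2]<hi); q=p[m]
        if len(q)>3: print(tag,lo,len(q),q.mean(0).round(4),cv2.minAreaRect(q[:,:2].astype(np.float32)*1000))
    i=p[:,2]
    print(np.histogram(i,bins=np.arange(0,.1,.005)))
```

```text
top0 0.044 398 [0.5277 0.2978 0.0459] ((531.17822265625, 295.7891845703125), (97.9953842163086, 126.69232940673828), 70.54972076416016)
top0 0.048 434 [0.5313 0.293  0.0501] ((530.519775390625, 295.2019958496094), (98.63275146484375, 125.83883666992188), 70.5804443359375)
top0 0.0535 109 [0.5223 0.2766 0.0572] ((523.3656616210938, 297.3995056152344), (106.90681457519531, 114.37842559814453), 56.60560989379883)
top0 0.065 29 [0.5303 0.3019 0.0697] ((526.687744140625, 302.14227294921875), (39.513343811035156, 40.87786865234375), 61.910316467285156)
top0 0.076 66 [0.5391 0.3158 0.0823] ((534.1397094726562, 302.3760681152344), (46.18893814086914, 49.63098907470703), 71.5991439819336)
(array([482,  35,  16,  16,  23,  13,  23,  43, 317, 566, 248,  62,  18,
        15,  14,  19,  41,  12,   0]), array([0.   , 0.005, 0.01 , 0.015, 0.02 , 0.025, 0.03 , 0.035, 0.04 ,
       0.045, 0.05 , 0.055, 0.06 , 0.065, 0.07 , 0.075, 0.08 , 0.085,
       0.09 , 0.095]))
scene0 0.044 186 [0.5356 0.2871 0.046 ] ((536.1188354492188, 296.78466796875), (101.01890563964844, 124.27452850341797), 71.103775024414
[... 158 characters left out ...]
5 228 [0.5305 0.2839 0.0575] ((533.486328125, 292.4201965332031), (100.04248809814453, 125.95005798339844), 69.99128723144531)
scene0 0.065 48 [0.5412 0.3028 0.0704] ((538.9923095703125, 294.1552429199219), (51.355247497558594, 49.34316635131836), 77.5179214477539)
scene0 0.076 101 [0.5429 0.3136 0.083 ] ((537.5997924804688, 302.67327880859375), (46.18046188354492, 50.430870056152344), 70.1558837890625)
(array([1368,  137,   56,   46,   57,   50,   54,   51,   79,  464,  601,
        105,   52,   20,   28,   35,   29,   40,    1]), array([0.   , 0.005, 0.01 , 0.015, 0.02 , 0.025, 0.03 , 0.035, 0.04 ,
       0.045, 0.05 , 0.055, 0.06 , 0.065, 0.07 , 0.075, 0.08 , 0.085,
       0.09 , 0.095]))
```

View pics/c1.png

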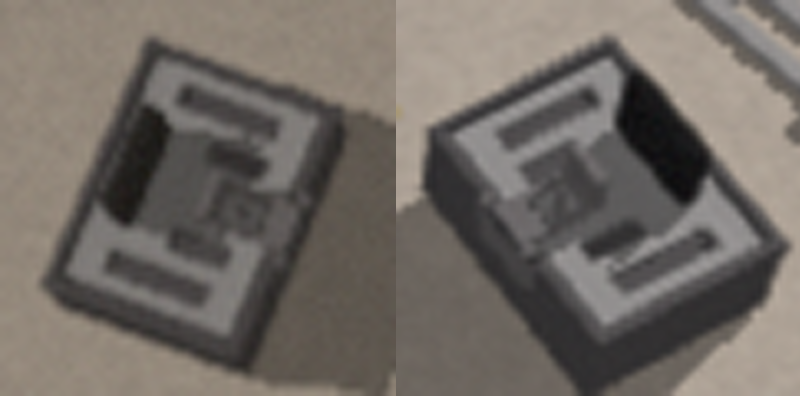

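The crops show the hasp closed at the case's robot-left-facing −y side. In the top crop the hasp is at (250,205) and the grip bar at (135,165). I'll get precise fits now.

```bash
cat > fit.py <<'E'
from h import *
def rect(tag,mask,z,off=(0,0)):
    n,l,s,c=cv2.connectedComponentsWithStats(mask.astype(np.uint8)); k=1+s[1:,4].argmax()
    m=(l==k).astype(np.uint8); ct=max(cv2.findContours(m,cv2.RETR_EXTERNAL,cv2.CHAIN_APPROX_NONE)[0],key=len)
    hull=cv2.convexHull(ct)[:,0]+np.array(off)
    X=ray(tag,hull,z)[:,:2]*1000
    r=cv2.minAreaRect(X.astype(np.float32)); return np.round(r[0],1),np.round(r[1],1),round(r[2],1),s[k,4]
E
python3 - <<'E'
from fit import *
for tag,cb,tb in (('top0',(184,163,60,60),(364,186,34,45)),('scene0',(310,143,65,60),(178,284,60,56))):
    im=load(tag)['im']
    u,v,w,h=cb; a=im[v:v+h,u:u+w].astype(int).sum(2)/3
    P,_,_=cloud(tag); H=P[v:v+h,u:u+w,2]
    print(tag,np.percentile(a,[1,5,10,20,40,60,80,95]).round())
    print(' bar',rect(tag,a<32,.085,(u,v)))
    print(' rimH',rect(tag,(H>.040),.051,(u,v)))
    print(' grayplate',rect(tag,(a>112)&(H>.042)&(H<.056),.05,(u,v)))
    u,v,w,h=tb; t=im[v:v+h,u:u+w].astype(int)
    print(' tile',rect(tag,(t[...,0]>t[...,1]*0.92)&(t.sum(2)>250),.015,(u,v)), np.median(P[v:v+h,u:u+w,2]))
    hsv=cv2.cvtColor(im,cv2.COLOR_RGB2HSV); m=cv2.inRange(hsv,(60,80,20),(95,255,255))
    m[:, :300 if tag=='top0' else 0]=0
    if tag=='scene0': m[:260]=0
    print(' mat',rect(tag,m>0,.003))
    x=P.reshape(-1,3); q=x[(x[:,2]>.09)&(x[:,2]<.2)&(abs(x[:,0]-.5)<.15)&(abs(x[:,1]-.05)<.12)]
    print(' brush',q.min(0),q.max(0),q.mean(0))
    hi=x[(abs(x[:,0]-.53)<.1)&(abs(x[:,1]-.295)<.1)&(x[:,2]>.065)&(x[:,2]<.076)]
E
```

```text
top0 [ 31.  52.  63.  75.  88. 127. 134. 137.]
 bar (array([535.6, 313.3]), array([12. , 45.4]), 67.7, np.int32(45))
 rimH (array([529. , 293.7]), array([101.6, 127.4]), 71.2, np.int32(1315))
 grayplate (array([500.2, 305.8]), array([77. , 40.3]), 73.3, np.int32(150))
 tile (array([ 508.4, -216.2]), array([ 72.5, 101.1]), 82.6, np.int32(742)) 0.006120917473425816
 mat (array([ 486.7, -272.8]), array([233.7, 194. ]), 79.0, np.int32(2689))
 brush [ 0.47725399 -0.02786544  0.09057551] [0.48718751 0.02272638 0.16299584] [ 0.48149833 -0.00319943  0.12732961]
scene0 [ 19.  48.  50.  72. 100. 140. 159. 163.]
 bar (array([546.1, 308.1]), array([22.6, 59.7]), 69.1, np.int32(127))
 rimH (array([535.3, 293.9]), array([104.4, 131. ]), 70.8, np.int32(1459))
 grayplate (array([568.8, 284.4]), array([80.2, 38.7]), 69.7, np.int32(201))
 tile (array([ 510.1, -215.8]), array([ 70.9, 102.5]), 82.6, np.int32(1286)) 0.004635332578717278
 mat (array([ 487.8, -271.5]), array([236.2, 195.9]), 78.9, np.int32(6207))
 brush [ 0.48076465 -0.02808116  0.09009736] [0.49289276 0.02200214 0.16640619] [ 0.48739804 -0.00495115  0.12530346]
```

Run:
```python
from fit import *
c=np.array([.532,.2954]); a=np.radians(-19.5); R=np.array([[np.cos(a),-np.sin(a)],[np.sin(a),np.cos(a)]])
for tag,cb in (('top0',(184,163,60,60)),('scene0',(310,143,65,60))):
    P,im,d=cloud(tag); u,v,w,h=cb; g=im[v:v+h,u:u+w].astype(int).sum(2)/3
    p=P[v:v+h,u:u+w]; H=p[...,2]
    q=np.dstack([((p[...,:2]-c)@R)*1000,H*1000])
    m=(q[...,2]>60)&(abs(q[...,0])<18)&(q[...,1]>-35)&(q[...,1]<8)
    print(tag,'tab pts'); print(q[m][np.argsort(q[m][:,2])[::-1]].round(0)[:28].tolist())
    b=(H>.0815)&(q[...,1]>10); print(' bartop n',b.sum(),(q[b].min(0)+q[b].max(0))/2,q[b].mean(0),np.median(q[b][:,2]))
    br=(g>(112 if tag=='top0' else 125))&(H>.043)&(H<.055)&(abs(q[...,0])<60)&(abs(q[...,1])<45)
    pts=np.argwhere(br)[:,::-1]+[u,v]; X=(ray(tag,pts,.05)[:,:2]*1000).astype(np.float32); print(' plate',cv2.minAreaRect(X),np.median(H[br]))
```

```text
top0 tab pts
[[-1.0, -16.0, 78.0], [5.0, -13.0, 78.0], [-11.0, -14.0, 77.0], [-2.0, -13.0, 77.0], [8.0, -12.0, 77.0], [-7.0, -15.0, 75.0], [-12.0, -10.0, 75.0], [10.0, -14.0, 74.0], [3.0, -14.0, 74.0], [-4.0, -13.0, 73.0], [-7.0, -11.0, 71.0], [8.0, -14.0, 70.0], [-9.0, -15.0, 70.0], [3.0, -10.0, 69.0], [-4.0, -9.0, 68.0], [5.0, -15.0, 66.0], [-4.0, -15.0, 66.0], [-12.0, -12.0, 66.0], [-1.0, -14.0, 66.0], [-11.0, -15.0, 65.0], [-0.0, -23.0, 62.0], [-2.0, -27.0, 62.0], [4.0, -15.0, 62.0], [-13.0, -31.0, 61.0], [6.0, -20.0, 60.0], [-6.0, -15.0, 60.0]]
 bartop n 43 [-0.58583625 24.47136338 84.85497779] [-0.49334683 24.53068801 83.78681658] 83.31456899922999
 plate ((532.458984375, 294.6764221191406), (76.60244750976562, 107.44606018066406), 70.89506530761719) 0.048259694667233684
scene0 tab pts
[[7.0, -11.0, 80.0], [10.0, -10.0, 79.0], [13.0, -12.0, 79.0], [-9.0, -10.0, 78.0], [2.0, -11.0, 78.0], [9.0, -12.0, 78.0], [4.0, -12.0, 78.0], [3.0, -14.0, 78.0], [-5.0, -9.0, 77.0], [-0.0, -12.0, 77.0], [-2.0, -8.0, 77.0], [-5.0, -12.0, 76.0], [-7.0, -10.0, 76.0], [-9.0, -13.0, 76.0], [5.0, -12.0, 75.0], [-7.0, -14.0, 74.0], [-4.0, -9.0, 74.0], [-3.0, -13.0, 74.0], [12.0, -14.0, 74.0], [13.0, -11.0, 73.0], [7.0, -13.0, 73.0], [8.0, -11.0, 72.0], [3.0, -13.0, 72.0], [-2.0, -13.0, 71.0], [13.0, -14.0, 71.0], [4.0, -14.0, 70.0], [-7.0, -13.0, 70.0], [7.0, -12.0, 67.0]]
 bartop n 62 [ 2.69184858 26.29764056 86.18350284] [ 3.8186111  26.03024615 85.69342952] 85.7366734484344
 plate ((534.526611328125, 297.16357421875), (78.17340850830078, 108.61292266845703), 70.38280487060547) 0.05071110556417235
```

The measurements put the case at (532.5, 295.6) mm with yaw −19.5°, and the hasp nearly closed with its tab top at about 78 mm. The tile is at (509.3, −216) mm with its long axis at −7.4°. I'll move above the hasp tab.

Emit:
step_arm([
  [1,[8,20,20],[0,0,0]],
  [1,[24,60,44],[0,0,0.05]],
  [1,[40,100,44],[0,0,0.15]],
  [1,[56,140,44],[0,0,0.25]],
  [1,[73,180,44],[0,0,0.35]],
  [1,[90,220,44],[0,0,0.45]],
  [1,[106,260,44],[0,0,0.5]],
  [1,[122,300,44],[0,0,0.5]],
])

```text
time: 0.9
ee_pos: [0.3281, -0.2083, 0.24]
tcp_rot: [-180.0, -0.0, 50.7]
wrist_force: [0.7, -0.3, 0.6]
opening: 0.0854
grasp_force: 0.0
```

Emit:
step_arm([
  [0.6,[16,40,0],[0,0,0.05]],
  [0.6,[32,80,0],[0,0,0.1]],
  [0.6,[48,120,0],[0,0,0.15]],
  [0.6,[65,160,0],[0,0,0.2]],
  [0.6,[81,200,0],[0,0,0.25]],
  [0.6,[97,240,0],[0,0,0.3]],
  [0.6,[114,280,0],[0,0,0.346]],
  [0.6,[130,320,0],[0,0,0.346]],
])

```text
time: 1.7
ee_pos: [0.4582, 0.1119, 0.24]
tcp_rot: [-180.0, 0.0, 70.6]
wrist_force: [0.9, -0.4, 0.6]
opening: 0.0512
grasp_force: 0.0
```

Emit:
step_arm([
  [0.6,[15,40,0],[0,0,0]],
  [0.6,[30,80,-10],[0,0,0]],
  [0.6,[45,110,-40],[0,0,0]],
  [0.6,[60,140,-70],[0,0,0]],
  [0.6,[70,165,-100],[0,0,0]],
  [0.6,[70,173,-110],[0,0,0]],
  [0.6,[70,173,-110],[0,0,0]],
  [0.6,[70,173,-110],[0,0,0]],
])

```text
time: 2.5
ee_pos: [0.5279, 0.2825, 0.1314]
tcp_rot: [180.0, -0.0, 70.5]
wrist_force: [-0.4, 0.1, -0.5]
opening: 0.0514
grasp_force: 0.0
```

Run:
```python
from fit import *
o=bot.get_obs(); print(o['q'].round(1),o['ee_pos'].round(4),o['tcp_rot'].round(2),o['opening'],o['wrist_force'])
for t in('top','scene'): snap(t,t+'1')
def crop(tag,u,v,w,h,s): return cv2.resize(cv2.imread(f'pics/{tag}.png')[v:v+h,u:u+w],None,fx=s,fy=s,interpolation=cv2.INTER_CUBIC)
cv2.imwrite('pics/c2.png',np.hstack([crop('top1',164,143,100,100,4),crop('scene1',290,103,100,100,4)]))
```

```text
[ 28.2  10.8   9.4  88.5  -0.  137.7] [0.5279 0.2825 0.1314] [ 1.7997e+02 -2.0000e-02  7.0450e+01] 0.05138100752311694 [-0.39083869  0.0967257  -0.5050929 ]
```

View pics/c2.png

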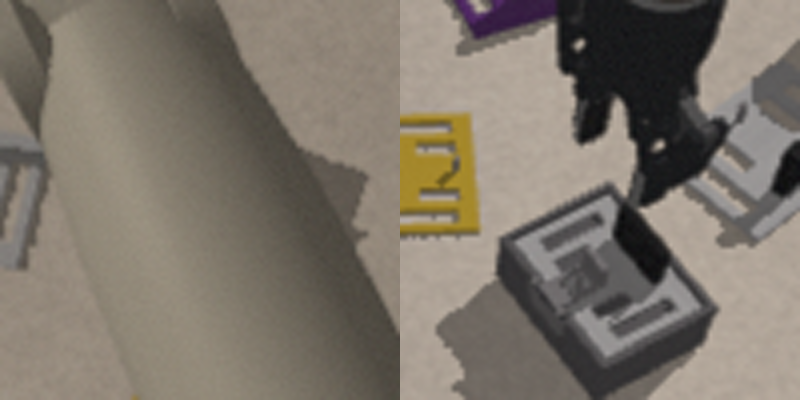

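The scene view shows the open fingers straddling the air above the case, with the tips at about scene pixel (345,145), and nothing is touching. I'll descend in line with the tab and pinch it lightly.

Emit:
step_arm([
  [0.6,[0,0,-20],[0,0,0]],
  [0.6,[0,0,-40],[0,0,0]],
  [0.6,[0,0,-55],[0,0,0]],
  [0.6,[0,0,-65],[0,0,0]],
  [0.6,[0,0,-74],[0,0,0]],
  [0.6,[0,0,-74],[0,0,0]],
], force=20)

```text
time: 3.2
ee_pos: [0.5276, 0.2827, 0.0554]
tcp_rot: [-180.0, 0.0, 70.4]
wrist_force: [-1.2, -0.2, 0.0]
opening: 0.0515
grasp_force: 0.0
```

Emit:
step_arm([
  [0.0,[0,0,0],[0,0,0]],
  [0.0,[0,0,0],[0,0,0]],
  [0.0,[0,0,0],[0,0,0]],
  [0.0,[0,0,0],[0,0,0]],
  [0.0,[0,0,0],[0,0,0]],
], force=20)

```text
time: 3.7
ee_pos: [0.5281, 0.2831, 0.0564]
tcp_rot: [180.0, -0.0, 70.5]
wrist_force: [-0.6, -0.3, 0.7]
opening: 0.0001
grasp_force: 0.0
```

Run:
```python
from fit import *
snap('scene','scene2')
def crop(tag,u,v,w,h,s): return cv2.resize(cv2.imread(f'pics/{tag}.png')[v:v+h,u:u+w],None,fx=s,fy=s,interpolation=cv2.INTER_CUBIC)
cv2.imwrite('pics/c3.png',crop('scene2',305,110,80,90,6.6))
print(proj('scene2',[[.5281,.2831,.0564],[.528,.283,.072]]))
```

```text
[[336.89144845 171.6439905 ]
 [337.61254066 168.34336978]]
```

View pics/c3.png

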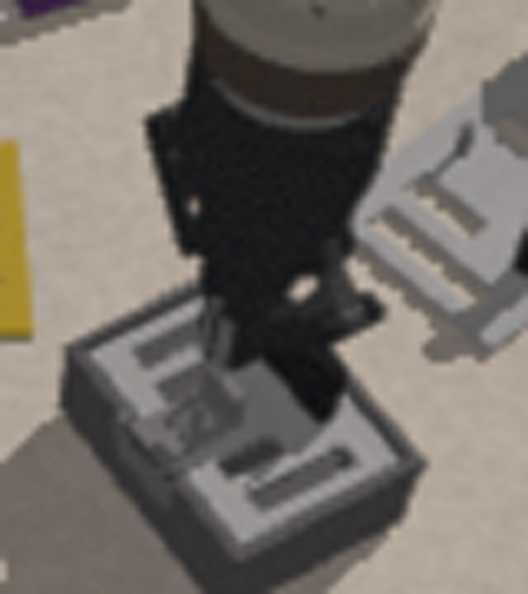

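The fingers shut on nothing. In the crop the gripper is at (235,345), just beyond the tab at (205,400). I'll check with depth.

Run:
```python
from fit import *
c=np.array([.5325,.2956]); a=np.radians(-19.5); R=np.array([[np.cos(a),-np.sin(a)],[np.sin(a),np.cos(a)]])
def cf(tag):
    P,im,d=cloud(tag); return np.dstack([((P[...,:2]-c)@R)*1000,P[...,2]*1000]),im.astype(int).sum(2)//3
q,g=cf('scene2'); q0,g0=cf('scene0')
for v in range(160,177,1):
    print(v,[tuple(q[v,u].round().astype(int))+(int(g[v,u]),) for u in range(331,346,2)])
```

```text
160 [(np.int64(-45), np.int64(-1), np.int64(49), 78), (np.int64(-42), np.int64(4), np.int64(48), 82), (np.int64(-41), np.int64(11), np.int64(45), 68), (np.int64(0), np.int64(-23), np.int64(116), 48), (np.int64(4), np.int64(-20), np.int64(119), 73), (np.int64(10), np.int64(-18), np.int64(124), 25), (np.int64(21), np.int64(-22), np.int64(140), 26), (np.int64(30), np.int64(-26), np.int64(154), 28)]
161 [(np.int64(-44), np.int64(-1), np.int64(45), 81), (np.int64(-39), np.int64(2), np.int64(49), 85), (np.int64(-9), np.int64(-21), np.int64(100), 74), (np.int64(-1), np.int64(-21), np.int64(110), 48), (np.int64(5), np.int64(-20), np.int64(116), 72), (np.int64(11), np.int64(-19), np.int64(122), 26), (np.int64(12), np.int64(-13), np.int64(120), 29), (np.int64(29), np.int64(-23), np.int64(146), 23)]
162 [(np.int64(-41), np.int64(-3), np.int64(45), 85), (np.int64(-38), np.int64(2), np.int64(46), 114), (np.int64(-5), np.int64(-23), np.int64(101), 89), (np.int64(1), np.int64(-22), np.int64(108), 62), (np.int64(6), np.int64(-20), np.int64(113), 70), (np.int64(9), np.int64(-16), np.int64(114), 25), 
[... 4915 characters left out ...]
 np.int64(54), 85), (np.int64(4), np.int64(-22), np.int64(52), 74), (np.int64(10), np.int64(-20), np.int64(58), 74), (np.int64(11), np.int64(-13), np.int64(54), 84), (np.int64(12), np.int64(-7), np.int64(51), 95), (np.int64(16), np.int64(-3), np.int64(53), 95), (np.int64(19), np.int64(1), np.int64(54), 92)]
176 [(np.int64(7), np.int64(-38), np.int64(62), 108), (np.int64(2), np.int64(-27), np.int64(48), 79), (np.int64(11), np.int64(-27), np.int64(59), 72), (np.int64(12), np.int64(-21), np.int64(56), 82), (np.int64(12), np.int64(-13), np.int64(50), 95), (np.int64(15), np.int64(-9), np.int64(52), 96), (np.int64(18), np.int64(-5), np.int64(53), 88), (np.int64(19), np.int64(2), np.int64(48), 73)]
```

Run:
```python
from fit import *
c=np.array([.528,.283]); a=np.radians(-19.5); R=np.array([[np.cos(a),-np.sin(a)],[np.sin(a),np.cos(a)]])
for tag in('scene1','scene2'):
    P,im,d=cloud(tag); q=np.dstack([((P[...,:2]-c)@R)*1000,P[...,2]*1000]); 
    m=(abs(q[...,0])<70)&(abs(q[...,1])<50)&(q[...,2]>88)&(d>0)
    p=q[m]; print(tag)
    for z in range(88,300,8):
        s=p[(p[:,2]>=z)&(p[:,2]<z+8)]
        if len(s)>2: print(z,len(s),s.min(0)[:2].round(),s.max(0)[:2].round())
    print(im[m].mean(0))
```

```text
scene1
88 4 [-9. 34.] [20. 42.]
168 10 [-27.  -8.] [32. 12.]
176 30 [-41. -10.] [38. 11.]
184 36 [-32. -11.] [40. 13.]
192 38 [-39. -10.] [40. 11.]
200 29 [-28. -11.] [38. 12.]
208 27 [-38. -11.] [39. 11.]
216 68 [-57. -12.] [57. 15.]
224 85 [-58. -12.] [59. 11.]
232 78 [-62. -16.] [61. 12.]
240 87 [-62. -17.] [63. 12.]
248 75 [-65. -17.] [65. 13.]
256 77 [-65. -18.] [67. 13.]
264 108 [-69. -19.] [68. 12.]
272 157 [-66. -19.] [67. 13.]
280 34 [ 21. -10.] [42. 11.]
288 19 [ 27. -10.] [39.  9.]
296 63 [-13. -37.] [38. 17.]
[67.86747581 64.31113662 59.63719862]
scene2
88 6 [ 2. -7.] [26. 42.]
96 10 [-13.  -9.] [11. -2.]
104 19 [-13. -10.] [14.  9.]
112 17 [-13.  -9.] [13.  1.]
120 16 [-12. -10.] [13. -2.]
128 10 [ -9. -10.] [12. -4.]
136 33 [-35. -12.] [30.  2.]
144 58 [-39. -12.] [33. 13.]
152 37 [-46. -14.] [43. 10.]
160 52 [-51. -17.] [50. -2.]
168 48 [-57. -15.] [59. -1.]
176 91 [-61. -16.] [61. 14.]
184 86 [-61. -18.] [61. 14.]
192 54 [ -8. -20.] [48.  7.]
200 35 [ 10. -18.] [41. 11.]
208 22 [ 27. -10.] [41. 11.]
216 26 [ -1. -34.] [38. 11.]
224 63 [-14. -36.] [37. 21.]
232 73 [-23. -36.] [37. 26.]
240 69 [-20. -36.] [38. 21.]
248 80 [-19. -36.] [38. 21.]
256 89 [-25. -36.] [37. 23.]
264 122 [-25. -35.] [36. 26.]
272 6 [  3. -35.] [ 29. -14.]
280 71 [-19. -37.] [39. 18.]
288 53 [-20. -39.] [40. 21.]
296 117 [-26. -39.] [42. 28.]
[73.75520833 69.4386048  63.80981692]
```

Depth in both pictures shows the real fingertips about 37 mm above the reported TCP, with the sideways position correct. So they closed above the tab. I'll open, go 32 mm lower and pinch again, watching the forces.

Emit:
step_arm([
  [0.6,[0,0,0],[0,0,0]],
  [0.6,[0,0,0],[0,0,0]],
  [0.6,[0,0,0],[0,0,0]],
  [0.6,[0,0,-10],[0,0,0]],
  [0.6,[0,0,-20],[0,0,0]],
  [0.6,[0,0,-26],[0,0,0]],
  [0.6,[0,0,-32],[0,0,0]],
  [0.6,[0,0,-32],[0,0,0]],
])

```text
time: 4.55
ee_pos: [0.5273, 0.2827, 0.0229]
tcp_rot: [-179.9, 0.1, 70.5]
wrist_force: [0.1, -0.5, 0.2]
opening: 0.0516
grasp_force: 0.0
```

Run:
```python
from fit import *
snap('scene','scene3')
c=np.array([.528,.283]); a=np.radians(-19.5); R=np.array([[np.cos(a),-np.sin(a)],[np.sin(a),np.cos(a)]])
cv2.imwrite('pics/c4.png',cv2.resize(cv2.imread('pics/scene3.png')[110:200,305:385],None,fx=6.6,fy=6.6,interpolation=cv2.INTER_CUBIC))
print(bot.get_obs()['wrist_force'],bot.get_obs()['ee_pos'])
```

```text
[-0.08541801  0.13792495  0.17156544] [0.52764885 0.28286082 0.02361008]
```

View pics/c4.png

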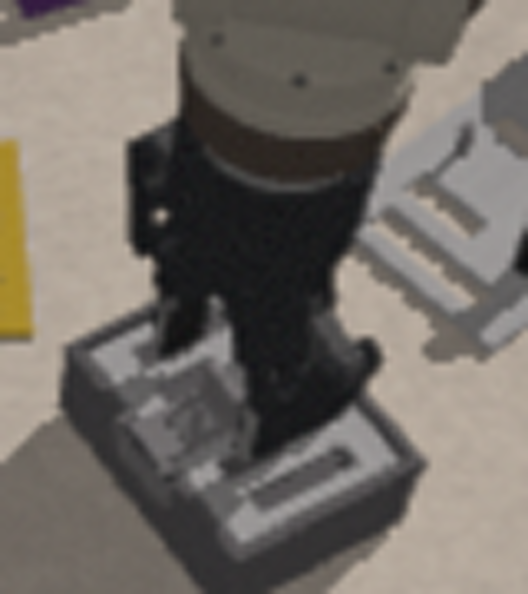

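The two fingers now straddle the tab at crop (205,400), with the left tip at (170,350) and the right tip at (255,445), just above the plate. I'll close lightly.

Emit:
step_arm([
  [0.0,[0,0,0],[0,0,0]],
  [0.0,[0,0,0],[0,0,0]],
  [0.0,[0,0,0],[0,0,0]],
  [0.0,[0,0,0],[0,0,0]],
  [0.0,[0,0,0],[0,0,0]],
], force=20)

```text
time: 5.1
ee_pos: [0.5296, 0.2829, 0.025]
tcp_rot: [179.8, -0.1, 70.4]
wrist_force: [6.0, -2.1, -0.8]
opening: 0.021
grasp_force: 22.9
```

Run:
```python
import numpy as np
r=40.5;f=np.radians(23.5+np.arange(0,25)*5.3)
y=r*np.cos(f);z=r*np.sin(f)
for k in range(3):
    s=slice(8*k+1,8*k+9); dy=y[s]-y[8*k]; dz=z[s]-z[8*k]
    print([[0,[round(float(a*.3338),1),round(float(a*.9426),1),round(float(b),1)],[0,0,0]] for a,b in zip(dy,dz)])
```

```text
[[0, [-0.6, -1.6, 3.4], [0, 0, 0]], [0, [-1.2, -3.4, 6.6], [0, 0, 0]], [0, [-2.0, -5.5, 9.6], [0, 0, 0]], [0, [-2.8, -7.9, 12.3], [0, 0, 0]], [0, [-3.7, -10.5, 14.9], [0, 0, 0]], [0, [-4.7, -13.3, 17.1], [0, 0, 0]], [0, [-5.8, -16.3, 19.1], [0, 0, 0]], [0, [-6.9, -19.4, 20.8], [0, 0, 0]]]
[[0, [-1.2, -3.3, 1.4], [0, 0, 0]], [0, [-2.4, -6.7, 2.4], [0, 0, 0]], [0, [-3.6, -10.1, 3.1], [0, 0, 0]], [0, [-4.8, -13.7, 3.5], [0, 0, 0]], [0, [-6.1, -17.2, 3.5], [0, 0, 0]], [0, [-7.3, -20.7, 3.2], [0, 0, 0]], [0, [-8.6, -24.2, 2.5], [0, 0, 0]], [0, [-9.8, -27.6, 1.5], [0, 0, 0]]]
[[0, [-1.2, -3.3, -1.3], [0, 0, 0]], [0, [-2.3, -6.5, -3.0], [0, 0, 0]], [0, [-3.4, -9.5, -5.0], [0, 0, 0]], [0, [-4.4, -12.3, -7.2], [0, 0, 0]], [0, [-5.3, -14.9, -9.7], [0, 0, 0]], [0, [-6.1, -17.3, -12.5], [0, 0, 0]], [0, [-6.9, -19.4, -15.5], [0, 0, 0]], [0, [-7.5, -21.3, -18.6], [0, 0, 0]]]
```

Emit:
step_arm([
  [0,[-0.6,-1.6,3.4],[0,0,0]],
  [0,[-1.2,-3.4,6.6],[0,0,0]],
  [0,[-2.0,-5.5,9.6],[0,0,0]],
  [0,[-2.8,-7.9,12.3],[0,0,0]],
  [0,[-3.7,-10.5,14.9],[0,0,0]],
  [0,[-4.7,-13.3,17.1],[0,0,0]],
  [0,[-5.8,-16.3,19.1],[0,0,0]],
  [0,[-6.9,-19.4,20.8],[0,0,0]],
], force=20)

```text
time: 5.9
ee_pos: [0.5231, 0.264, 0.0461]
tcp_rot: [179.8, -0.2, 70.4]
wrist_force: [8.8, 2.8, -1.1]
opening: 0.021
grasp_force: 21.7
```

Emit:
step_arm([
  [0,[-1.2,-3.3,1.4],[0,0,0]],
  [0,[-2.4,-6.7,2.4],[0,0,0]],
  [0,[-3.6,-10.1,3.1],[0,0,0]],
  [0,[-4.8,-13.7,3.5],[0,0,0]],
  [0,[-6.1,-17.2,3.5],[0,0,0]],
  [0,[-7.3,-20.7,3.2],[0,0,0]],
  [0,[-8.6,-24.2,2.5],[0,0,0]],
  [0,[-9.8,-27.6,1.5],[0,0,0]],
])

```text
time: 6.7
ee_pos: [0.5139, 0.2368, 0.0493]
tcp_rot: [179.7, -0.3, 70.4]
wrist_force: [4.9, -0.6, 9.2]
opening: 0.0207
grasp_force: 19.2
```

Emit:
step_arm([
  [0,[-1.2,-3.3,-1.3],[0,0,0]],
  [0,[-2.3,-6.5,-3.0],[0,0,0]],
  [0,[-3.4,-9.5,-5.0],[0,0,0]],
  [0,[-4.4,-12.3,-7.2],[0,0,0]],
  [0,[-5.3,-14.9,-9.7],[0,0,0]],
  [0,[-6.1,-17.3,-12.5],[0,0,0]],
  [0,[-6.9,-19.4,-15.5],[0,0,0]],
  [0,[-7.5,-21.3,-18.6],[0,0,0]],
])

```text
time: 7.5
ee_pos: [0.506, 0.214, 0.0305]
tcp_rot: [179.7, -0.1, 70.4]
wrist_force: [2.7, -7.5, 10.0]
opening: 0.0208
grasp_force: 24.5
```

Emit:
step_arm([
  [0.5,[0,0,0],[0,0,0]],
  [0.5,[0,0,0],[0,0,0]],
  [0.5,[0,0,0],[0,0,0]],
  [0.5,[0,0,10],[0,0,0]],
  [0.5,[0,0,30],[0,0,0]],
  [0.5,[0,0,60],[0,0,0]],
  [0.5,[0,0,85],[0,0,0]],
  [0.5,[0,0,95],[0,0,0]],
])

```text
time: 8.3
ee_pos: [0.5047, 0.2153, 0.1261]
tcp_rot: [179.8, -0.1, 70.5]
wrist_force: [-0.4, -1.6, 0.7]
opening: 0.0426
grasp_force: 0.0
```

Emit:
step_arm([
  [0.6,[5,15,0],[0,0,0.14]],
  [0.6,[10,30,0],[0,0,0.28]],
  [0.6,[15,45,0],[0,0,0.42]],
  [0.6,[20,60,0],[0,0,0.56]],
  [0.6,[25,75,0],[0,0,0.7]],
  [0.6,[30,90,0],[0,0,0.84]],
  [0.6,[34,100,0],[0,0,0.98]],
  [0.6,[34,100,0],[0,0,1.12]],
])

```text
time: 9.1
ee_pos: [0.5377, 0.3159, 0.1218]
tcp_rot: [-179.9, -0.0, 135.0]
wrist_force: [0.0, -0.1, -0.2]
opening: 0.0513
grasp_force: 0.0
```

Emit:
step_arm([
  [0.6,[0,0,0],[0,0,0.14]],
  [0.6,[0,0,0],[0,0,0.28]],
  [0.6,[0,0,0],[0,0,0.42]],
  [0.6,[0,0,0],[0,0,0.45]],
  [0.6,[0,0,0],[0,0,0.45]],
])

```text
time: 9.6
ee_pos: [0.5376, 0.3147, 0.1225]
tcp_rot: [-180.0, -0.0, 160.3]
wrist_force: [-0.1, -0.3, -0.0]
opening: 0.0512
grasp_force: 0.0
```

Run:
```python
from fit import *
o=bot.get_obs(); print(o['q'].round(1),o['ee_pos'].round(4),o['tcp_rot'].round(2),o['opening'])
snap('scene','scene4')
cv2.imwrite('pics/c5.png',cv2.resize(cv2.imread('pics/scene4.png')[90:200,295:395],None,fx=5.4,fy=5.4,interpolation=cv2.INTER_CUBIC))
c=np.array([.5325,.2956]); a=np.radians(-19.5); R=np.array([[np.cos(a),-np.sin(a)],[np.sin(a),np.cos(a)]])
P,im,d=cloud('scene4'); q=np.dstack([((P[...,:2]-c)@R)*1000,P[...,2]*1000])
m=(abs(q[...,0])<20)&(q[...,1]<-56)&(q[...,1]>-110)&(q[...,2]>35)&(q[...,2]<110)&(d>0)
print('hasp',q[m].round().astype(int)[::4].tolist())
c=o['ee_pos'][:2]; q=np.dstack([((P[...,:2]-c)@R)*1000,P[...,2]*1000]); m=(abs(q[...,0])<45)&(abs(q[...,1])<65)&(q[...,2]>100)&(d>0)
p=q[m]
for z in range(100,220,8):
    s=p[(p[:,2]>=z)&(p[:,2]<z+8)]
    if len(s)>2: print(z,len(s),s.min(0)[:2].round(),s.max(0)[:2].round())
```

```text
[30.3 14.3 12.5 88.2  0.  50.1] [0.5376 0.3147 0.1225] [-1.7997e+02 -2.0000e-02  1.6028e+02] 0.05118744870598777
hasp [[-9, -64, 94], [-4, -65, 97], [-4, -68, 94], [-8, -74, 90], [-1, -66, 92], [-6, -78, 90], [1, -70, 93], [8, -63, 97], [1, -77, 93], [5, -67, 92], [-7, -80, 80], [4, -76, 92], [10, -67, 93], [1, -80, 87], [8, -72, 90], [12, -62, 87], [8, -78, 90], [9, -58, 75], [11, -76, 87], [14, -79, 88]]
156 3 [-4. 27.] [ 6. 31.]
164 25 [ -9. -35.] [12. 33.]
172 37 [-12. -38.] [12. 40.]
180 37 [-11. -37.] [11. 42.]
188 28 [-10. -38.] [11. 34.]
196 33 [-10. -38.] [11. 37.]
204 42 [ -9. -55.] [13. 55.]
212 84 [-10. -57.] [14. 60.]
```

View pics/c5.png

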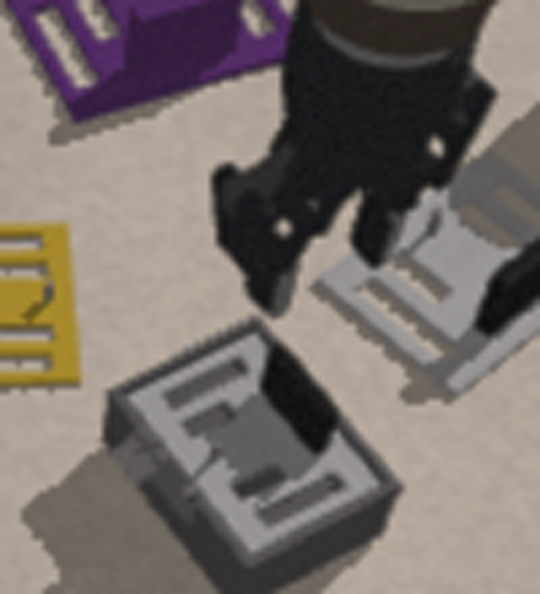

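The hasp is back past upright, visible as an edge at crop (180,470), at roughly 1.95 rad by depth. The slotted plate is clear, with its bar at (300,395). For margin I'll nudge the hasp a bit further out with closed fingers.

Emit:
step_arm([
  [0,[-6,-20,0],[0,0,0]],
  [0,[-12,-40,0],[0,0,0]],
  [0,[-16,-49,0],[0,0,0]],
  [0,[-16,-49,-20],[0,0,0]],
  [0,[-16,-49,-40],[0,0,0]],
  [0,[-16,-49,-60],[0,0,0]],
  [0,[-16,-49,-78],[0,0,0]],
  [0,[-16,-49,-78],[0,0,0]],
])

```text
time: 10.45
ee_pos: [0.5204, 0.2652, 0.0423]
tcp_rot: [-179.8, -0.2, 160.3]
wrist_force: [-0.6, 0.7, -0.4]
opening: 0.0001
grasp_force: 0.0
```

Emit:
step_arm([
  [0,[-1.3,-3.5,0],[0,0,0]],
  [0,[-2.5,-7,0],[0,0,0]],
  [0,[-3.8,-10.5,0],[0,0,0]],
  [0,[-5,-14,0],[0,0,0]],
  [0,[-6.3,-17.5,0],[0,0,0]],
  [0,[-7.5,-21,0],[0,0,0]],
  [0,[-8.7,-24.5,0],[0,0,0]],
  [0,[-10,-28,0],[0,0,0]],
])

```text
time: 11.25
ee_pos: [0.5117, 0.2375, 0.0449]
tcp_rot: [180.0, 0.0, 160.4]
wrist_force: [0.9, 1.4, 0.1]
opening: -0.0002
grasp_force: 0.4
```

Emit:
step_arm([
  [0,[2,6,0],[0,0,0]],
  [0,[4,12,10],[0,0,0]],
  [0,[10,28,40],[0,0,0]],
  [0.6,[18,48,70],[0,0,0]],
  [0.6,[26,72,78],[0,0,0]],
  [0.6,[30,82,78],[0,0,0]],
  [0.6,[30,82,78],[0,0,0]],
])

```text
time: 11.95
ee_pos: [0.5418, 0.3209, 0.1221]
tcp_rot: [-180.0, -0.0, 160.5]
wrist_force: [-1.1, 0.2, -1.2]
opening: 0.0513
grasp_force: 0.0
```

Run:
```python
from fit import *
o=bot.get_obs(); print(o['ee_pos'].round(4),o['tcp_rot'].round(2),o['opening'])
snap('scene','scene5')
c=np.array([.5325,.2956]); a=np.radians(-19.5); R=np.array([[np.cos(a),-np.sin(a)],[np.sin(a),np.cos(a)]])
P,im,d=cloud('scene5'); q=np.dstack([((P[...,:2]-c)@R)*1000,P[...,2]*1000])
m=(abs(q[...,0])<20)&(q[...,1]<-56)&(q[...,1]>-110)&(q[...,2]>35)&(q[...,2]<110)&(d>0)
print('hasp',q[m].round().astype(int)[::4].tolist())
b=(q[...,2]>81.5)&(q[...,2]<90)&(abs(q[...,1]-25)<14)&(abs(q[...,0])<35)&(d>0); print('bar',b.sum(),q[b].mean(0),(q[b].min(0)+q[b].max(0))/2,np.median(q[b],0))
```

```text
[0.5418 0.3209 0.1221] [-1.7996e+02 -3.0000e-02  1.6050e+02] 0.05126863683383709
hasp [[-9, -76, 90], [-5, -76, 90], [-10, -58, 70], [-2, -74, 88], [-5, -57, 71], [-3, -76, 83], [-5, -60, 69], [-6, -84, 80], [2, -77, 85], [-1, -60, 70], [-4, -85, 79], [4, -78, 85], [9, -68, 83], [-3, -88, 78], [4, -81, 81], [11, -74, 85], [10, -58, 72], [4, -84, 80], [12, -77, 85], [13, -57, 71], [8, -83, 79], [9, -87, 79], [10, -88, 76]]
bar 66 [ 3.05146498 25.45798703 85.63533521] [ 3.18958785 25.62463861 85.27988057] [ 2.93672203 25.58226207 85.75696566]
```

The hasp now leans well out, at about 2.2 rad. I'll descend on the grip bar.

Emit:
step_arm([
  [0.6,[1,-2,-20],[0,0,0]],
  [0.6,[1,-2,-50],[0,0,0]],
  [0.6,[1,-2,-75],[0,0,0]],
  [0.6,[1,-2,-90],[0,0,0]],
  [0.6,[1,-2,-98],[0,0,0]],
  [0.6,[1,-2,-98],[0,0,0]],
])

```text
time: 12.6
ee_pos: [0.5422, 0.3171, 0.0241]
tcp_rot: [-179.9, -0.1, 160.4]
wrist_force: [0.7, 0.1, 0.5]
opening: 0.0515
grasp_force: 0.0
```

Emit:
step_arm([
  [0,[0,0,0],[0,0,0]],
  [0,[0,0,0],[0,0,0]],
  [0,[0,0,0],[0,0,0]],
  [0,[0,0,0],[0,0,0]],
  [0,[0,0,0],[0,0,0]],
  [0,[0,0,0],[0,0,0]],
], force=70)

```text
time: 13.2
ee_pos: [0.5434, 0.3181, 0.0262]
tcp_rot: [179.9, 0.1, 160.4]
wrist_force: [-0.8, -0.9, 6.4]
opening: 0.0089
grasp_force: 70.1
```

Emit:
step_arm([
  [0,[0,0,3],[0,0,0]],
  [0,[0,0,8],[0,0,0]],
  [0,[0,0,16],[0,0,0]],
  [0,[0,0,30],[0,0,0]],
  [0,[0,0,50],[0,0,0]],
  [0,[0,0,70],[0,0,0]],
  [0,[0,0,90],[0,0,0]],
  [0,[0,0,105],[0,0,0]],
])

```text
time: 14.0
ee_pos: [0.5431, 0.3179, 0.1326]
tcp_rot: [179.9, 0.1, 160.4]
wrist_force: [-0.4, -0.0, -1.4]
opening: 0.0086
grasp_force: 69.1
```

Emit:
step_arm([
  [0,[0,0,15],[0,0,0]],
  [0,[0,0,30],[0,0,0]],
  [0,[0,0,45],[0,0,0]],
  [0,[0,0,55],[0,0,0]],
  [0,[0,0,60],[0,0,0]],
  [0,[0,0,60],[0,0,0]],
  [0,[0,0,60],[0,0,0]],
])

```text
time: 14.7
ee_pos: [0.5426, 0.3177, 0.1893]
tcp_rot: [-180.0, -0.0, 160.4]
wrist_force: [-0.2, 0.3, -1.6]
opening: 0.0088
grasp_force: 69.1
```

Run:
```python
from fit import *
o=bot.get_obs(); print(o['ee_pos'].round(4),o['tcp_rot'].round(2),o['opening'],o['q'].round(1))
for t in('top','scene'): snap(t,t+'6')
cv2.imwrite('pics/c6.png',np.hstack([cv2.resize(cv2.imread('pics/scene6.png')[40:210,270:410],None,fx=3.5,fy=3.5),cv2.resize(cv2.imread('pics/top6.png')[120:290,150:230],None,fx=3.5,fy=3.5)]))
```

```text
[0.5426 0.3177 0.1893] [-1.7997e+02 -3.0000e-02  1.6042e+02] 0.00877123660550838 [30.3 16.2 22.2 96.1  0.  49.9]
```

View pics/c6.png

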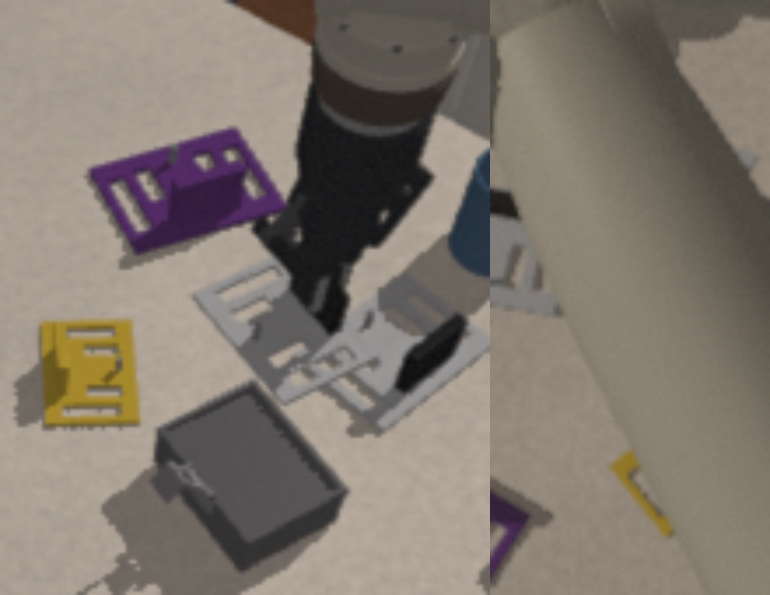

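The stencil is out of the case, held level by its bar at crop (330,300). The case is empty and the hasp is folded outward at (185,480). Next I'll measure the plate's pose in the hand.

```bash
cat > held.py <<'E'
from fit import *
def held(tag,ztop,off=(0,0)):
    o=bot.get_obs(); P,im,d=cloud(tag); e=o['ee_pos']; g=im.astype(int).sum(2)/3
    L=np.hypot(P[...,0]-e[0],P[...,1]-e[1])<.12
    m=L&(abs(P[...,2]-ztop)<.02)&(g>70)&(d>0)
    n,l,s,_=cv2.connectedComponentsWithStats(m.astype(np.uint8)); m=l==1+s[1:,4].argmax()
    p=P[m]; A=np.c_[p[:,:2]-e[:2],np.ones(len(p))]; w=np.ones(len(p),bool)
    for _ in range(4):
        k=np.linalg.lstsq(A[w],p[w,2],rcond=None)[0]; r=p[:,2]-A@k; w=abs(r)<.004
    print(tag,len(p),'tilt deg',np.degrees(np.arctan(k[:2])).round(2),'median z',np.median(p[w,2]).round(4),'z minus ee',np.median(p[w,2]).round(4)-e[2].round(4))
    zt=np.median(p[w,2]); pts=np.argwhere(m)[:,::-1]; X=ray(tag,cv2.convexHull(pts.astype(np.int32))[:,0],zt)[:,:2]*1000
    r=cv2.minAreaRect(X.astype(np.float32)); print(r,'centre-ee',np.round(np.array(r[0])-e[:2]*1000,1)); return m,zt
E
python3 - <<'E'
from held import *
held('scene6',.213)
E
```

```text
scene6 880 tilt deg [-0.09  0.  ] median z 0.2136 z minus ee 0.02460000000000001
((534.791748046875, 295.0216369628906), (82.0383529663086, 112.14128112792969), 70.3611068725586) centre-ee [ -7.7 -22.6]
```

Emit:
step_arm([
  [0,[-1,-10,0],[0,0,0]],
  [0,[-2,-30,0],[0,0,0]],
  [0,[-4,-60,0],[0,0,0]],
  [0,[-6,-95,0],[0,0,0]],
  [0,[-8,-130,0],[0,0,0.03]],
  [0,[-10,-165,0],[0,0,0.06]],
  [0,[-12,-200,0],[0,0,0.09]],
  [0,[-14,-235,0],[0,0,0.12]],
])

```text
time: 15.6
ee_pos: [0.528, 0.0807, 0.1897]
tcp_rot: [-180.0, -0.0, 167.4]
wrist_force: [0.8, -0.0, -1.5]
opening: 0.0086
grasp_force: 69.1
```

Emit:
step_arm([
  [0,[-2,-35,0],[0,0,0.02]],
  [0,[-4,-70,0],[0,0,0.04]],
  [0,[-6,-105,0],[0,0,0.06]],
  [0,[-8,-140,0],[0,0,0.08]],
  [0,[-10,-175,0],[0,0,0.093]],
  [0,[-12,-210,0],[0,0,0.093]],
  [0,[-14,-240,0],[0,0,0.093]],
  [0,[-15,-260,0],[0,0,0.093]],
])

```text
time: 16.4
ee_pos: [0.5127, -0.1796, 0.1896]
tcp_rot: [-180.0, -0.0, 172.5]
wrist_force: [-0.1, -0.6, -0.3]
opening: 0.0088
grasp_force: 69.1
```

Emit:
step_arm([
  [0,[-1,-10,0],[0,0,0]],
  [0,[-1,-15,0],[0,0,0]],
  [0,[-1,-15,-20],[0,0,0]],
  [0,[-1,-15,-50],[0,0,0]],
  [0,[-1,-15,-80],[0,0,0]],
  [0,[-1,-15,-100],[0,0,0]],
  [0,[-1,-15,-110],[0,0,0]],
  [0,[-1,-15,-110],[0,0,0]],
])

```text
time: 17.2
ee_pos: [0.5121, -0.1914, 0.0788]
tcp_rot: [180.0, -0.1, 172.7]
wrist_force: [-0.8, -0.6, -1.3]
opening: 0.0086
grasp_force: 69.0
```

Run:
```python
from held import *
o=bot.get_obs(); print(o['ee_pos'].round(4),o['tcp_rot'].round(2),o['opening'],o['q'].round(1))
for t in('top','scene'): snap(t,t+'7')
held('scene7',o['ee_pos'][2]+.0246)
cv2.imwrite('pics/c7.png',np.hstack([cv2.resize(cv2.imread('pics/scene7.png')[180:400,100:280],None,fx=2.6,fy=2.6),cv2.resize(cv2.imread('pics/top7.png')[140:260,330:450],None,fx=2.6,fy=4.7666)]))
```

```text
[ 0.5121 -0.1914  0.0788] [ 1.7997e+02 -1.1000e-01  1.7267e+02] 0.008647079754894422 [-20.5   3.9  -4.   82.2   0.  -13.2]
scene7 886 tilt deg [-0.2   0.04] median z 0.1041 z minus ee 0.023099999999999996
((509.7860412597656, -214.2132568359375), (80.0327377319336, 111.10124969482422), 82.62406921386719) centre-ee [ -3.4 -22.1]
```

View pics/c7.png

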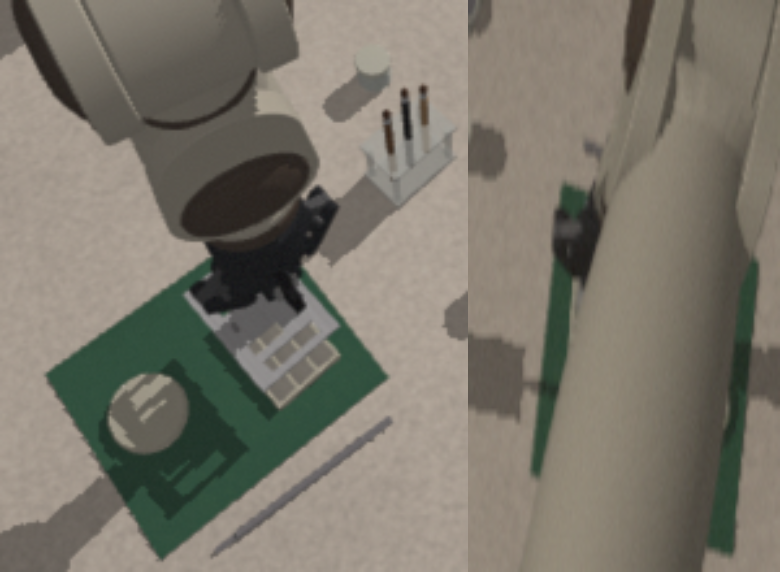

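The stencil hangs level over the tile, which shows at crop (300,370) in the scene view. Brushes, disc and tool are undisturbed. I'll descend most of the way and then compare heights.

Emit:
step_arm([
  [0,[0,-0.5,-10],[0,0,0]],
  [0,[0,-1,-22],[0,0,0]],
  [0,[0,-1,-34],[0,0,0]],
  [0,[0,-1,-44],[0,0,0]],
  [0,[0,-1,-52],[0,0,0]],
  [0,[0,-1,-58],[0,0,0]],
  [0,[0,-1,-60],[0,0,0]],
  [0,[0,-1,-60],[0,0,0]],
])

```text
time: 18.1
ee_pos: [0.5127, -0.1932, 0.0197]
tcp_rot: [180.0, -0.0, 172.6]
wrist_force: [-0.2, -0.3, -1.4]
opening: 0.0086
grasp_force: 69.1
```

Run:
```python
from held import *
o=bot.get_obs(); print(o['ee_pos'].round(4),o['tcp_rot'].round(2))
snap('scene','scene8')
held('scene8',o['ee_pos'][2]+.0246)
c=np.array([.5095,-.216]); a=np.radians(-7.4); R=np.array([[np.cos(a),-np.sin(a)],[np.sin(a),np.cos(a)]])
for t in('scene0','top0','scene8'):
    P,im,d=cloud(t); q=(P[...,:2]-c)@R
    m=(abs(q[...,0])<.043)&(abs(q[...,1])<.03)&(d>0)
    mat=(abs(q[...,0])<.075)&(q[...,1]>-.075)&(q[...,1]<-.045)&(abs(P[...,2])<.02)&(d>0) 
    for k,mm in(('tile',m),('mat',mat)):
        z=P[...,2][mm]; print(t,k,mm.sum(),np.median(z).round(4))
```

```text
[ 0.5127 -0.1932  0.0197] [ 1.7999e+02 -1.0000e-02  1.7262e+02]
scene8 794 tilt deg [-0.29 -0.13] median z 0.0438 z minus ee 0.0237
((509.60479736328125, -215.64910888671875), (79.95301818847656, 111.0179672241211), 82.71292114257812) centre-ee [ -3.3 -22.3]
scene0 tile 912 0.0155
scene0 mat 830 0.0034
top0 tile 537 0.013
top0 mat 454 0.0008
scene8 tile 5928 0.5113
scene8 mat 834 0.0031
```

The plate is 24.5 mm above the tile and centred within 0.5 mm. I'll descend 14.5 mm.

Emit:
step_arm([
  [0,[0,0,-3],[0,0,0]],
  [0,[0,0,-6],[0,0,0]],
  [0,[0,0,-9],[0,0,0]],
  [0,[0,0,-12],[0,0,0]],
  [0,[0,0,-14],[0,0,0]],
  [0,[0,0,-14.5],[0,0,0]],
  [0,[0,0,-14.5],[0,0,0]],
  [0,[0,0,-14.5],[0,0,0]],
])

```text
time: 18.95
ee_pos: [0.5128, -0.1933, 0.0055]
tcp_rot: [-180.0, 0.0, 172.6]
wrist_force: [1.0, -0.4, -1.1]
opening: 0.0087
grasp_force: 69.1
```

Emit:
step_arm([
  [0,[0,0,0],[0,0,0]],
  [0,[0,0,0],[0,0,0]],
  [0,[0,0,0],[0,0,0]],
  [0,[0,0,0],[0,0,0]],
  [0,[0,0,0],[0,0,0]],
])

```text
time: 19.45
ee_pos: [0.5127, -0.1933, 0.0054]
tcp_rot: [180.0, -0.0, 172.6]
wrist_force: [-0.4, 0.6, -1.6]
opening: 0.0089
grasp_force: 69.1
```

Run:
```python
from held import *
o=bot.get_obs(); print(o['ee_pos'].round(4),o['tcp_rot'].round(2),o['qd'].round(2),o['wrist_force'].round(1))
snap('scene','scene9')
held('scene9',o['ee_pos'][2]+.0246)
d=cv2.absdiff(load('scene9')['im'],load('scene0')['im']); 
cv2.imwrite('pics/c9.png',cv2.resize(cv2.imread('pics/scene9.png')[130:400,100:460],None,fx=2.2,fy=2.2))
```

```text
[ 0.5127 -0.1933  0.0054] [180.    -0.   172.62] [0.03 0.05 0.04 0.03 0.05 0.  ] [-0.4  0.6 -1.6]
scene9 911 tilt deg [-0.09 -0.02] median z 0.0292 z minus ee 0.0238
((509.5520935058594, -215.59742736816406), (79.89999389648438, 111.14513397216797), 82.62982940673828) centre-ee [ -3.2 -22.3]
```

View pics/c9.png

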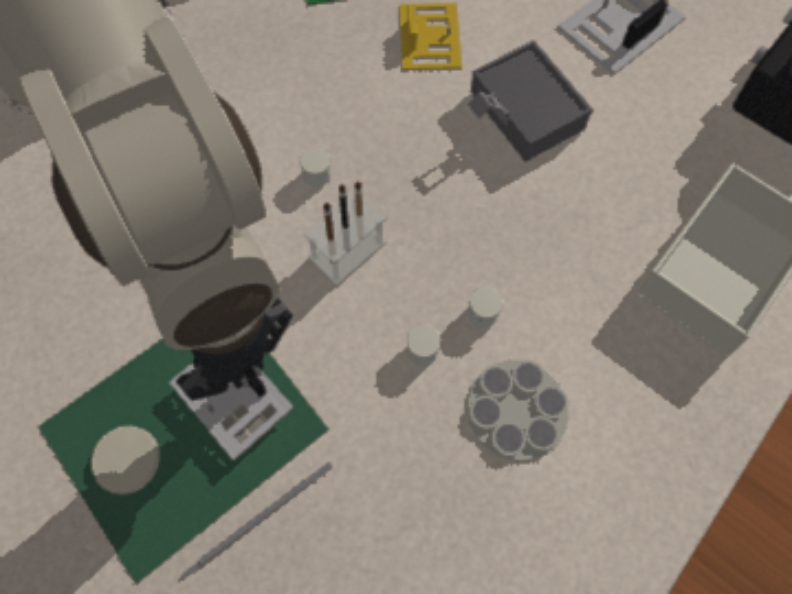

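The stencil at crop (235,410) is held level about 10 mm over the tile. Brushes, pots, dish, disc and tool are all in place, and the hasp leans outward. Handing in.

```bash
python3 -c "
from workcell import bot
print(bot.job_done())"
```

```text
the job is handed in; nothing more can be done
None
```

The job is handed in: the hasp is swung out past upright, and the stencil is held level and still about 10 mm above the wet rectangular base, centred within about 1 mm and aligned with it (by camera measurement), with nothing else seen to have moved.

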